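Stand the fallen owl back in its place in the row

TASK

The brown ceramic owl has been knocked off the wooden ledge and lies on its side on the glass. The row is too tight to tip it up in place, so first stand it upright on the bare glass, let go, then take it again from above and set it in the middle of the empty place in the row, upright, square with the ledge and looking out at the class (away from the robot). Hold it lightly and set it down softly, for the glaze chips, and leave everything else on the desk where it is.

Things in the scene. Friction and masses are not known exactly. Their poses are not given: they have to be found in the camera images.
- owl: glazed brown ceramic owl, blocky, 0.3 kg: 112 mm tall with ear tufts (from 94 mm up), 60 wide over wings and base, 46 deep with flat breast and back from 18 to 90 mm up; base plate 50 deep x 60 wide x 10. Origin: centre of the base's underside; z up through the head, x out of the face. Starts on its right wing on the glass, origin 30 mm up, head roughly to the robot's left (+y), face away (+x)
- owl_grip (a point): point on the owl's axis 75 mm above its base, where it is best taken across breast and back (46 mm): lying, with the tool leaning some 45 degrees over the head; standing, from straight above. A grip of up to 40 N is safe (110 N at most, both fingers added). It may meet glass or ledge with 60 N at most and must not drop more than about 10 mm
- owl_face (a point): point between the owl's eyes on the front of its head: 23 mm ahead of its axis (+x of the owl), 79 mm above its base
- ledge: low dark cherry-wood display ledge, fixed: board 104 deep (its x) x 446 long (its y) x 18 mm high, with a cheek 50 high and 14 mm thick at each end. Origin: centre of its underside on the glass; x points to the class (about away from the robot), z up. Mug, apple block, clock and the owl's empty place lie in one row along its y, about 102 mm apart
- patch: the owl's empty place: a paler patch of wood 50 x 60 mm, flush on the ledge, always with a neighbour on either side (about 30 mm clear beside a standing owl). Origin: its centre, on the ledge's upper face 18 mm above the glass; x points to the class square with the ledge, y along the ledge
- mug: white ceramic coffee mug, 82 mm across, 95 mm high, handle away from the class, at one end of the row; loose. Origin: centre of its underside
- apple_block: clear acrylic block with an apple inside, 48 deep x 70 wide x 90 mm high, in the row; loose. Origin: centre of its underside
- clock: wooden-cased desk clock, 46 deep x 84 wide x 88 mm high, at one end of the row; loose. Origin: centre of its underside
- clip: large steel bulldog clip, 75 mm wide, 30 mm high, lying on the glass beside the working area; loose. Origin: centre of its underside
- bulb_carton: spare frosted bulb in its open cardboard tray, 68 x 128 mm, 64 mm high, on the glass; loose. Origin: centre of its underside
- stapler: black stapler, 145 mm long (its y), 38 wide, 58 mm high, on the glass; loose. Origin: centre of its underside
- eraser: wooden-backed board eraser, 127 mm long (its y), 52 wide, 32 mm high, on the glass; loose. Origin: centre of its underside
- desk: the glass-topped cherry desk, its surface at height 0
There are look-alikes about, which are no part of the job. What is shaped like the owl but blue or turquoise is not meant.

How it is judged:
By the outcome, as a careful person would: the job done as asked, in the order asked, and still so for the second after the job is handed in, with the robot touching nothing.
It also fails if it takes over 48 s, if anything falls off the work surface, if the arm or the gripper's body presses on something with over 40 N, if the wrist force passes 120 N, or if a joint passes its speed limit or range.

ROBOT

A 6-joint arm with a two-finger parallel gripper is mounted at the origin on the work surface. World frame = base frame: x ahead of the robot, y to its left, z up, the work surface at z = 0. Lengths are in m, angles in degrees, forces in N, time in s.
With the tool pointing down it reaches from about 0.3 to 0.775 m from the base axis. Payload 14.6 kg.
Tool frame: the origin (TCP) lies at the centre of the arm's flange, where the gripper is bolted on; the fingertips stand 199 mm ahead of it and the grasp point (between the pads) lies 180 mm ahead of it; z points along the fingers, x is the direction in which the jaws open and shut, and the axes are right-handed (so a half turn about z gives the same grasp; the last joint's range is limited). The gripper opens to 94 mm and grips with 3 to 60 N. Pads are 16 mm wide; open, the fingers measure 119 mm over their backs; the gripper's body (75 mm by 177 mm) begins 78 mm behind the grasp point.
Start: joints at [59.897, 17.183, 87.147, -0, 75.671, -3.816], TCP at [0.244, 0.493, 0.405] pointing down, gripper open.
Joint ranges: [-173.82, 173.82], [-45.26, 126.66], [13.44, 144.39], [-59.66, 239.66], [0, 175.72], [-146.38, 146.38]. Speed limits (degrees/s): [127.2, 127.2, 147.25, 180, 180, 180].

INTERFACE

Orientations are given as a 3x3 rotation matrix whose columns are the frame's x, y, z axes.
In Python, from workcell import r gives the robot as it stands. Calls block until the motion is done:
- r.move_ptp(position, orientation): joint-space move of the TCP to a pose.
- r.move_straight(position, orientation=None, feed=0.15): straight line of the TCP; orientation=None keeps the orientation; feed is the mean speed in m/s.
- r.move_j(angles): joint-space move.
- r.grip(opening): finger opening in m; the grip force is fixed at half the most; returns when the fingers have stopped.
- r.pause(seconds).
- r.inverse_kinematics(position, orientation): joint angles nearest the present ones, or None.
- r.camera(name): name is "scene" or "top" or "wrist"; returns the picture (400x640x3 uint8, red, green, blue); there is no depth.
- r.camera_model(name): a dict with "K" (3x3 intrinsics, pixels), "k1" (the pictures are not rectified: a ray, as slopes to the right and down, at radius r is drawn at 1 + k1 r^2 times it, then the intrinsics apply), "R" (3x3) and "t" (3): a world point X has camera coordinates R X + t; the wrist camera has in their place "mount" (4x4, takes a point from camera to tool coordinates, whose origin is the TCP and whose axes are the tool frame's). Camera axes: x right, y down, z forward; pixel columns grow to the right and rows downward; lengths in m; the calibration is good to about 2 mm. A picture is of the moment at which its call begins: read the wrist's pose just before it. camera_model takes no time and is no camera call.
A pose or a line that the arm cannot do raises r.IKError and nothing moves.
- r.job_done(): hands the job in, once; it reports no verdict.
Readings, each from a call of its own:
- r.current_t(): time.
- r.current_joints(): joint angles.
- r.current_qd(): joint speeds.
- r.current_joint_efforts(): joint torques, N m.
- r.current_tcp_pos(): TCP position.
- r.current_eef_rot(): TCP orientation.
- r.current_ft_force(): force on the tool from outside, world axes, zero at the start.
- r.current_wrist_torque(): the same for the moment, N m.
- r.current_width(): finger opening in m.
Only numpy, scipy, OpenCV 4.12 (cv2) and the standard library are available. Lean on these libraries where they do the work, as an engineer would, in place of code of your own. Each camera call takes 0.05 s, during which the arm holds its last target. There are 200 camera calls.

## Working session

There is one attempt and no reset: what is moved stays moved. The work goes in short steps, each a Python script; the robot and the scene stay as the last script left them, time stands still between calls to the robot, and variables do not carry over. Pictures are saved under pics/ and viewed, about 8 in all and at most 12, crops included, and the job is handed in when it is done.

```bash
mkdir -p pics; ls; python3 - <<'E'
from workcell import r
import cv2
for n in("top","scene"):
    cv2.imwrite(f"pics/{n}0.png",cv2.resize(r.camera(n)[:,:,::-1],(800,500)))
    print(n,r.camera_model(n))
print(r.camera_model("wrist"),r.current_t())
E
```

```text
pics
top {'K': array([[468.08544965,   0.        , 315.00222391],
       [  0.        , 468.08544965, 198.86551543],
       [  0.        ,   0.        ,   1.        ]]), 'k1': 0.034204570845346796, 'R': array([[-0.0015935 , -0.99937426, -0.03533474],
       [-0.99925949,  0.00294974, -0.03836379],
       [ 0.03844401,  0.03524744, -0.99863891]]), 't': array([-0.04641592,  0.39284752,  1.15856423])}
scene {'K': array([[394.68547619,   0.        , 329.17509486],
       [  0.        , 394.68547619, 194.52754589],
       [  0.        ,   0.        ,   1.        ]]), 'k1': -0.07480928089554598, 'R': array([[ 0.14680608,  0.98890649, -0.02262565],
       [ 0.59019236, -0.10592584, -0.80028288],
       [-0.79380158,  0.1041329 , -0.59919562]]), 't': array([-6.85776357e-04, -2.11176190e-01,  1.23265169e+00])}
{'K': array([[304.89562907,   0.        , 320.23929127],
       [  0.        , 304.89562907, 201.99216016],
       [  0.        ,   0.        ,   1.        ]]), 'k1': -0.056600611805750885, 'mount': array([[ 9.99999944e-01, -2.28180943e-04,  2.44285195e-04,
         2.83149001e-04],
       [ 1.53525551e-04,  9.62656473e-01,  2.70725861e-01,
        -7.86342144e-02],
       [-2.96937207e-04, -2.70725808e-01,  9.62656454e-01,
         1.89502258e-02],
       [ 0.00000000e+00,  0.00000000e+00,  0.00000000e+00,
         1.00000000e+00]])} 0.1
```

View pics/top0.png

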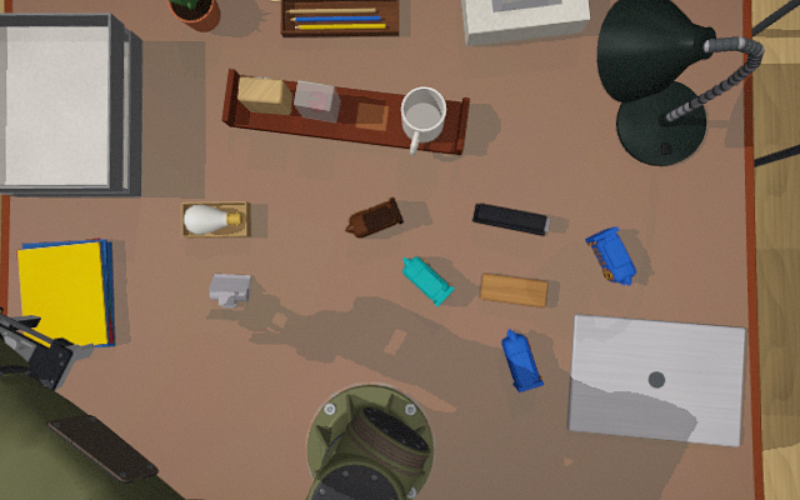

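View pics/scene0.png

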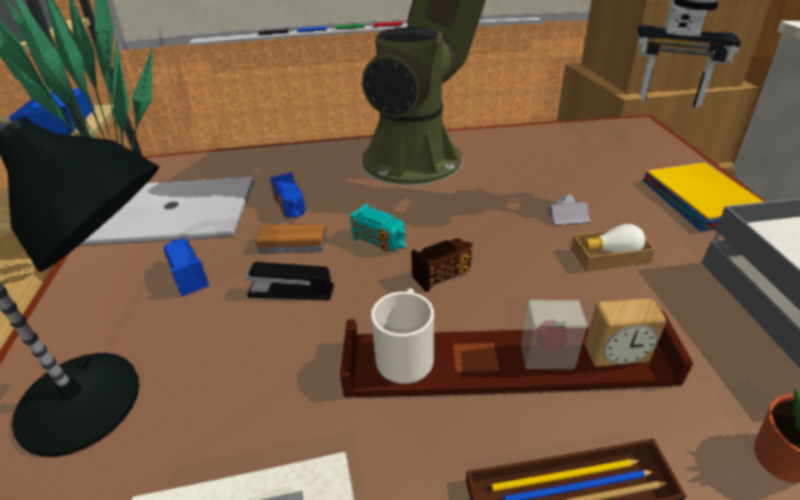

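The top view shows the brown owl at about (375,218) of 800x500, with its head to the left (+y). The patch is at (371,115), between the apple block and the mug. The scene view confirms the face looks to the class. Next I get rough positions, then a closer look with the wrist camera.

```bash
cat > h.py <<'E'
import numpy as np, cv2
from workcell import r
def cam(n):
    m=r.camera_model(n)
    if n=="wrist":
        M=np.array(m["mount"]);T=np.eye(4);T[:3,:3]=r.current_eef_rot();T[:3,3]=r.current_tcp_pos()
        W=np.linalg.inv(T@M);return m["K"],m["k1"],W[:3,:3],W[:3,3]
    return m["K"],m["k1"],m["R"],m["t"]
def back(c,px,z):
    K,k,R,t=c
    u=cv2.undistortPoints(np.array(px,float).reshape(-1,1,2),K,np.array([k,0,0,0,0.])).reshape(-1,2)
    C=-R.T@t; d=np.c_[u,np.ones(len(u))]@R
    z=np.broadcast_to(z,len(u))
    return C+d*((z-C[2])/d[:,2])[:,None]
def proj(c,X):
    K,k,R,t=c
    return cv2.projectPoints(np.array(X,float).reshape(-1,1,3),cv2.Rodrigues(R)[0],t,K,np.array([k,0,0,0,0.]))[0].reshape(-1,2)
def down(yaw): # tool x axis at yaw (deg) , z down
    a=np.radians(yaw);x=np.array([np.cos(a),np.sin(a),0]);z=np.array([0,0,-1.])
    return np.c_[x,np.cross(z,x),z]
E
python3 - <<'E'
from h import *
c=cam("top")
print(back(c,np.array([[371,115],[375,218],[353,228],[398,214],[230,290],[510,218],[215,220]])*.8,[.018,.06,.04,.04,.03,.05,.06]).round(3))
q=r.current_joints()
for yaw in(0,180,90,-90):
  for p in ([.45,.05,.5],[.5,.04,.45]):
    print(yaw,p,r.inverse_kinematics(p,down(yaw)))
E
```

```text
[[ 0.658 -0.003  0.018]
 [ 0.449 -0.014  0.06 ]
 [ 0.432  0.031  0.04 ]
 [ 0.459 -0.057  0.04 ]
 [ 0.312  0.273  0.03 ]
 [ 0.449 -0.271  0.05 ]
 [ 0.447  0.294  0.06 ]]
0 [0.45, 0.05, 0.5] [ 1.70357816e+00  1.08583928e+00  9.31561131e+01 -2.54444375e-14
  8.57580477e+01  1.70357816e+00]
0 [0.5, 0.04, 0.45] [ 3.89508383e-01  9.06658897e+00  9.10231257e+01 -2.54444375e-14
  7.99102854e+01  3.89508383e-01]
180 [0.45, 0.05, 0.5] None
180 [0.5, 0.04, 0.45] None
90 [0.45, 0.05, 0.5] [ 1.70357816e+00  1.08583928e+00  9.31561131e+01 -2.54444375e-14
  8.57580477e+01 -8.82964218e+01]
90 [0.5, 0.04, 0.45] [ 3.89508383e-01  9.06658897e+00  9.10231257e+01 -2.54444375e-14
  7.99102854e+01 -8.96104916e+01]
-90 [0.45, 0.05, 0.5] [ 1.70357816e+00  1.08583928e+00  9.31561131e+01 -2.54444375e-14
  8.57580477e+01  9.17035782e+01]
-90 [0.5, 0.04, 0.45] [ 3.89508383e-01  9.06658897e+00  9.10231257e+01 -2.54444375e-14
  7.99102854e+01  9.03895084e+01]
```

```bash
python3 - <<'E'
from h import *
r.move_ptp([.54,-.01,.37],down(90)); r.pause(.2)
c=cam("wrist"); im=r.camera("wrist"); np.save("w1.npy",im); import pickle; pickle.dump(c,open("w1.pkl","wb"))
cv2.imwrite("pics/w1.png",cv2.rotate(im[:,:,::-1],cv2.ROTATE_180)); print(r.current_t(),proj(c,[[.658,-.003,.018],[.449,-.014,.06]]))
E
```

```text
2.45 [[325.33750056 282.37384125]
 [315.15021931 102.50072811]]
```

View pics/w1.png

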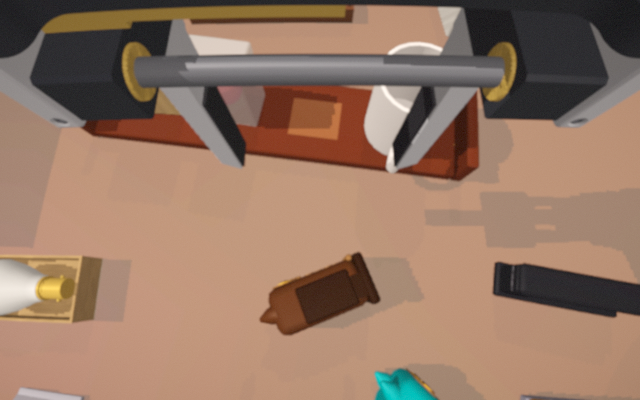

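The owl, patch and ledge front edge are all in view (picture rotated 180°). I enlarge the patch and owl regions to pick their corners.

```bash
python3 - <<'E'
import cv2
im=cv2.imread("pics/w1.png")
a=cv2.resize(im[80:185,230:430],None,fx=4,fy=4,interpolation=cv2.INTER_CUBIC)[:280]
a=cv2.resize(im[85:160,240:400],None,fx=4,fy=4,interpolation=cv2.INTER_CUBIC)   # 640x300
b=cv2.resize(im[245:320+20,240:400],None,fx=4,fy=4,interpolation=cv2.INTER_CUBIC)[:300+80]
cv2.imwrite("pics/crop.png",cv2.vconcat([a[:220],b]))
E
```

```text
(no output)
```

View pics/crop.png

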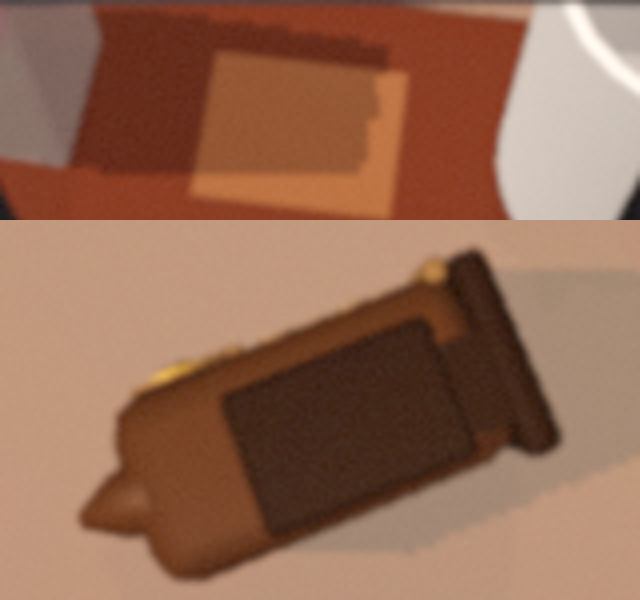

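```bash
python3 - <<'E'
from h import *
import pickle
c=pickle.load(open("w1.pkl","rb"))
def P(l,v0): 
    l=np.array(l,float); return np.c_[639-(240+(l[:,0]+.5)/4-.5),399-(v0+(l[:,1]+.5)/4-.5)]
p=back(c,P([[216,50],[409,72],[391,218],[190,195]],85),.018)[:,:2]
print("patch",p.round(4),"sides",[round(float(np.linalg.norm(p[i]-p[i-1])),4) for i in range(4)],p.mean(0))
for a,b in((0,1),(3,2),(3,0),(2,1)):
    d=p[b]-p[a];print("yaw",np.degrees(np.arctan2(d[1],d[0])))
def O(l,z): return back(c,P(np.array(l)-[0,220],245),z)[:,:2]
b=O([[484,250],[560,440],[460,258],[533,450]],.06); w=O([[424,318],[475,447],[268,537],[222,398]],.06)
print("base",b.round(4),"len",np.linalg.norm(b[0]-b[1]),"thick",np.linalg.norm(b[0]-b[2]))
print("wing",w.round(4),[round(float(np.linalg.norm(w[i]-w[i-1])),4) for i in range(4)])
for q in (b[0]-b[1],b[2]-b[3],w[0]-w[1],w[3]-w[2],):print("face yaw",np.degrees(np.arctan2(q[1],q[0])))
for q in (w[2]-w[1],w[3]-w[0]):print("head yaw-90",np.degrees(np.arctan2(q[1],q[0]))-90)
e=O([[80,515]],.045);print("ear",e, np.linalg.norm(e-b[:2].mean(0)),"origin",b[:2].mean(0))
# body outline lines at mid height: breast/back
print("front/back edges at z=.03..",O([[260,345],[390,300]],.045),O([[300,530],[480,462]],.045))
E
```

```text
patch [[ 0.6858  0.0224]
 [ 0.6779 -0.0382]
 [ 0.6275 -0.0317]
 [ 0.6351  0.029 ]] sides [0.0511, 0.0611, 0.0508, 0.0611] [ 0.65658854 -0.0046208 ]
yaw -97.46613374954299
yaw -97.1960457465327
yaw -7.4123488124796095
yaw -7.376110260812165
base [[ 0.4892 -0.049 ]
 [ 0.4461 -0.0649]
 [ 0.4874 -0.0432]
 [ 0.4439 -0.0587]] len 0.04603474491866274 thick 0.0060369119323272335
wing [[ 0.4735 -0.0344]
 [ 0.4447 -0.0454]
 [ 0.4253  0.0015]
 [ 0.4555  0.0124]] [0.0501, 0.0309, 0.0508, 0.032]
face yaw 20.326112536442725
face yaw 19.579992203908624
face yaw 20.925588517264128
face yaw 19.80329638700236
head yaw-90 22.365738590309903
head yaw-90 21.091581476797046
ear [[0.42814575 0.04665801]] 0.11088552564976994 origin [ 0.46765596 -0.05694963]
front/back edges at z=.03.. [[ 0.46768366  0.0044418 ]
 [ 0.4784898  -0.02742246]] [[ 0.42504201 -0.00546851]
 [ 0.44033511 -0.04840685]]
```

The patch measures 51x61 mm and the owl 111 mm long, which fits the given sizes. The owl's face yaw is about 21° and the patch's yaw is −7.35°. Next I check the reachability of all poses.

```bash
cat >> h.py <<'E'
def fd(yaw):
    a=np.radians(yaw);return np.array([np.cos(a),np.sin(a),0]),np.array([-np.sin(a),np.cos(a),0])
def pose(g,x,a):
    a=a/np.linalg.norm(a);x=x/np.linalg.norm(x);return np.array(g)-.18*a,np.c_[x,np.cross(a,x),a]
Z=np.array([0,0,1.])
G0=np.array([.4404,.0124,.030]);YO=21.;YP=-7.35;P0=np.array([.6566,-.0046,.018]);S0=np.array([.45,-.02,0])
E
python3 - <<'E'
from h import *
f,d=fd(YO);f2,d2=fd(YP)
for s in(1,-1):
  for n,(g,x,a) in dict(pre=(G0+.09*(d+Z)/1.414,f*s,-d-Z),pick=(G0,f*s,-d-Z),lift=(G0+[0,0,.09],f*s,-d-Z),mid=(S0+[0,0,.14],f2*s,-Z),up=(S0+[0,0,.11],f2*s,d2-Z),set=(S0+[0,0,.075],f2*s,d2-Z),back=(S0+[0,0,.075]+.09*(-d2+Z),f2*s,d2-Z),top=(S0+[0,0,.18],f2*s,-Z),grip2=(S0+[0,0,.075],f2*s,-Z),place=(P0+[0,0,.075],f2*s,-Z),placehi=(P0+[0,0,.22],f2*s,-Z)).items():
    q=r.inverse_kinematics(*pose(g,x,a)); print(s,n,None if q is None else np.round(q))
E
```

```text
1 pre [ 29.  20. 116. -51.  64.  40.]
1 pick None
1 lift [ 20.  15. 117. -54.  61.  33.]
1 mid [ -7.  10. 108.  -0.  62.   0.]
1 up [-29.  22. 109.  43.  74. -44.]
1 set [-29.  26. 110.  44.  71. -47.]
1 back [-39.  20. 102.  37.  86. -44.]
1 top [ -7.   7. 106.  -0.  67.   0.]
1 grip2 [ -7.  16. 111.  -0.  53.   0.]
1 place [-4. 38. 75. -0. 67.  4.]
1 placehi [-4. 31. 66. -0. 83.  4.]
-1 pre [  29.   20.  116.  -51.   64. -140.]
-1 pick None
-1 lift None
-1 mid None
-1 up [-29.  22. 109.  43.  74. 136.]
-1 set [-29.  26. 110.  44.  71. 133.]
-1 back [-39.  20. 102.  37.  86. 136.]
-1 top None
-1 grip2 None
-1 place None
-1 placehi None
```

```bash
python3 - <<'E'
from h import *
f,d=fd(YO);f2,d2=fd(YP)
for L in (44,42,40,38,35):
  c,s=np.cos(np.radians(L)),np.sin(np.radians(L)); A=-s*d-c*Z; B=c*d2-s*Z
  print(L)
  for n,(g,x,a) in dict(pre=(G0-.09*A,f,A),pick=(G0,f,A),lift=(G0+[0,0,.1],f,A),up=(S0+[0,0,.115],f2,B),set=(S0+[0,0,.075],f2,B),back=(S0+[0,0,.075]-.1*B,f2,B)).items():
    q=r.inverse_kinematics(*pose(g,x,a)); print(n,None if q is None else np.round(q,1))
E
```

```text
44
pre [ 28.4  19.  116.3 -50.4  63.4  38.7]
pick None
lift [ 19.9  13.9 116.7 -52.3  61.4  30.2]
up [-29.5  22.  109.   43.5  75.4 -43.8]
set [-29.5  26.5 109.7  44.6  71.7 -47.5]
back [-37.2  21.9 104.1  38.9  83.2 -45. ]
42
pre [ 27.2  17.8 116.4 -48.7  62.2  36.3]
pick [ 19.   25.8 118.2 -58.   52.   41.9]
lift [ 19.   13.1 116.6 -50.2  60.5  27.9]
up [-30.2  22.9 108.9  44.8  76.6 -45.1]
set [-30.2  27.4 109.4  45.7  73.1 -48.8]
back [-38.   23.1 103.7  40.   84.4 -46.2]
40
pre [ 26.   16.7 116.5 -47.   61.1  33.9]
pick [ 18.1  25.  118.2 -56.1  50.7  39.4]
lift [ 18.1  12.5 116.4 -48.1  59.6  25.6]
up [-30.8  23.8 108.7  46.   77.9 -46.3]
set [-30.8  28.4 109.2  46.8  74.4 -50. ]
back [-38.8  24.4 103.4  41.   85.5 -47.5]
38
pre [ 24.8  15.7 116.5 -45.1  60.1  31.4]
pick [ 17.1  24.2 118.3 -54.   49.4  36.9]
lift [ 17.1  11.8 116.2 -45.9  58.7  23.3]
up [-31.4  24.7 108.5  47.1  79.1 -47.4]
set [-31.4  29.3 108.9  47.9  75.8 -51.2]
back [-39.5  25.7 103.1  41.9  86.7 -48.6]
35
pre [ 22.8  14.2 116.5 -42.2  58.6  27.4]
pick [ 15.7  23.2 118.3 -50.6  47.7  32.8]
lift [ 15.7  11.  115.9 -42.5  57.7  19.6]
up [-32.3  26.2 108.3  48.8  81.1 -49.1]
set [-32.3  30.8 108.5  49.5  77.9 -52.8]
back [-40.6  27.7 102.5  43.3  88.4 -50.3]
```

```bash
cat >> h.py <<'E'
L=np.radians(41);f,d=fd(YO);f2,d2=fd(YP)
A=-np.sin(L)*d-np.cos(L)*Z; B=np.cos(L)*d2-np.sin(L)*Z
E
python3 - <<'E'
from h import *
r.move_ptp(*pose(G0-.11*A,f,A))
r.move_straight(*pose(G0,f,A),feed=.12)
F0=r.current_ft_force()
r.grip(.04); r.pause(.2); print("w",r.current_width(),r.current_ft_force()-F0)
p,R=pose(G0+[0,0,.10],f,A); r.move_straight(p,feed=.12); r.pause(.1)
print("w",r.current_width(),r.current_ft_force()-F0)
r.move_ptp(*pose(S0+[0,0,.12],f2,B)); r.pause(.2)
print("w",r.current_width(),r.current_ft_force()-F0,r.current_t())
im=r.camera("scene")[:,:,::-1]; w=r.camera("wrist")[:,:,::-1]
import pickle; pickle.dump((cam("scene"),cam("wrist")),open("up.pkl","wb"))
cv2.imwrite("pics/up.png",cv2.vconcat([cv2.resize(im[130:330,200:500],None,fx=2,fy=2)[:,:600], cv2.resize(w,(600,375))])[:600] if 0 else cv2.hconcat([cv2.resize(im[150:320,250:450],(400,340),interpolation=2),cv2.resize(w,(400,250))[:,:] if 0 else cv2.copyMakeBorder(cv2.resize(w,(400,250)),0,90,0,0,0)]))
E
```

```text
w 0.04539557741044184 [-1.53571033 -0.29641369 -0.23220957]
w 0.04607076956815446 [-0.29457378 -0.52091797 -3.82797458]
w 0.04616187812789956 [-0.37821029 -1.10073963 -3.0038748 ] 9.2
```

View pics/up.png

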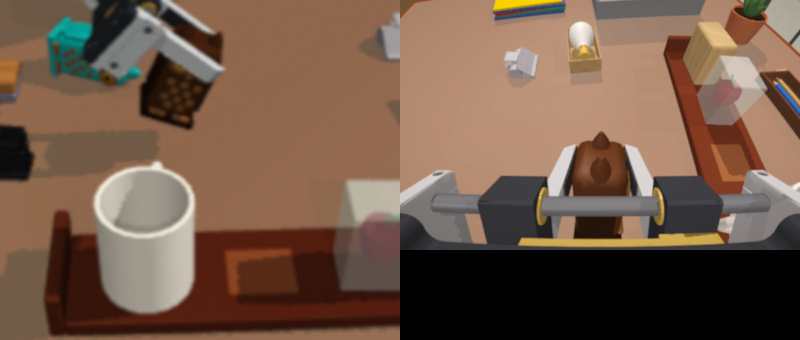

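The owl is held at 46 mm, but in the scene picture it looks tilted: the base front edge runs from (141,112) to (193,127) in the crop. I compare that with the model at several roll angles.

```bash
python3 - <<'E'
from h import *
import pickle
cs,cw=pickle.load(open("up.pkl","rb"))
g=S0+[0,0,.12]
for t in range(-30,31,10):
    a=np.radians(t); # tilt: head towards +d2 when positive
    u=np.cos(a)*Z+np.sin(a)*d2; y=np.cos(a)*d2-np.sin(a)*Z
    o=g-.075*u
    p=proj(cs,[o+.025*f2-.03*y,o+.025*f2+.03*y,o+.023*f2-.025*y+.09*u,o+.023*f2+.025*y+.09*u])
    print(t,((p-[250,150])*2).round().tolist())
E
```

```text
-30 [[212.0, 126.0], [263.0, 102.0], [173.0, 64.0], [217.0, 41.0]]
-20 [[199.0, 127.0], [253.0, 110.0], [173.0, 59.0], [221.0, 44.0]]
-10 [[186.0, 126.0], [242.0, 117.0], [174.0, 55.0], [225.0, 46.0]]
0 [[173.0, 124.0], [230.0, 122.0], [177.0, 51.0], [228.0, 50.0]]
10 [[161.0, 119.0], [217.0, 125.0], [180.0, 48.0], [230.0, 54.0]]
20 [[150.0, 113.0], [204.0, 127.0], [183.0, 45.0], [231.0, 58.0]]
30 [[140.0, 106.0], [190.0, 127.0], [188.0, 42.0], [231.0, 62.0]]
```

```bash
python3 - <<'E'
from h import *
print(r.current_tcp_pos(),r.current_eef_rot().round(3).tolist(),pose(S0+[0,0,.12],f2,B))
s=r.camera("scene")[:,:,::-1];w=r.camera("wrist")[:,:,::-1]
a=cv2.resize(s[155:220,300:375],(450,390),interpolation=2)
b=cv2.resize(w[200:265,290:348],(348,390),interpolation=2)
cv2.imwrite("pics/up2.png",cv2.hconcat([a,b]))
c=cam("wrist");g=S0+[0,0,.12]
for t in (-20,0,20):
    q=np.radians(t);u=np.cos(q)*Z+np.sin(q)*d2;y=np.cos(q)*d2-np.sin(q)*Z;o=g-.075*u
    print(t,((proj(c,[o+.112*u+.018*y,o+.112*u-.018*y,o+.094*u+.025*y,o+.094*u-.025*y])-[290,200])*6+[450,0]).round().tolist())
E
```

```text
[ 0.43270057 -0.15434289  0.23813389] [[0.992, -0.083, 0.096], [-0.127, -0.651, 0.748], [-0.0, -0.755, -0.656]] (array([ 0.43262098, -0.15473149,  0.23809063]), array([[ 0.99178318, -0.08392973,  0.09655011],
       [-0.12793015, -0.65066831,  0.74850827],
       [ 0.        , -0.75470958, -0.65605903]]))
-20 [[631.0, 105.0], [631.0, 580.0], [631.0, 64.0], [630.0, 651.0]]
0 [[631.0, -12.0], [631.0, 391.0], [631.0, 33.0], [631.0, 557.0]]
20 [[631.0, -65.0], [631.0, 201.0], [631.0, 44.0], [631.0, 429.0]]
```

View pics/up2.png

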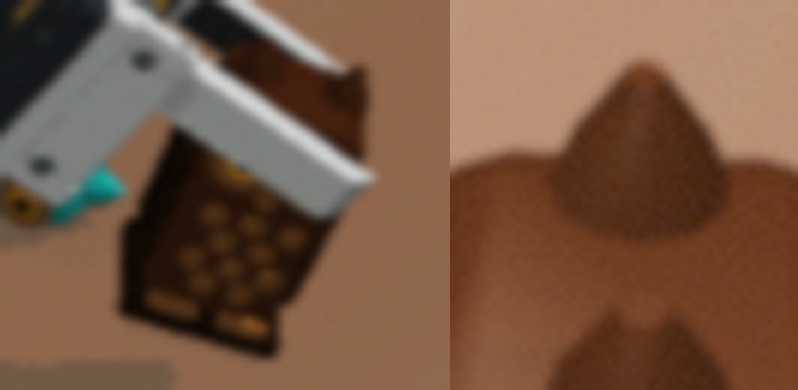

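```bash
python3 - <<'E'
from h import *
from scipy.optimize import least_squares
c=cam("wrist");cs=cam("scene");g=S0+[0,0,.12]
sp=np.array([[120,308],[277,355]])/6+[300,155]; wv=np.array([60,300])/6+200
def model(p):
    t,dy,dz,e=p;u=np.cos(t)*Z+np.sin(t)*d2;y=np.cos(t)*d2-np.sin(t)*Z;o=g+dy*d2+dz*Z-.075*u
    a=proj(cs,[o+.025*f2-.03*y,o+.025*f2+.03*y]);b=proj(c,[o+.112*u+e*y,o+.112*u-e*y])[:,1]
    return np.r_[(a-sp).ravel(),(b-wv)*.5]
s=least_squares(model,[0.3,0,0,.018],x_scale=[.1,.01,.01,.01]);print(np.degrees(s.x[0]),s.x[1:],s.fun.round(2))
q=r.inverse_kinematics
for t in (15,18,20,22):
  for S in ([.45,-.02,0],[.42,0.03,0],[.45,0.05,0]):
    a=np.radians(90-41+t);BB=np.sin(a)*d2-np.cos(a)*Z
    v=[q(*pose(np.array(S)+[0,0,h],f2,BB)) for h in(.12,.075)];print(t,S,[None if x is None else x.round(0) for x in v])
E
```

```text
20.40168718497317 [-0.01079584 -0.000416    0.01468161] [-0.63  0.56  0.3  -0.3  -0.11 -0.08]
15 [0.45, -0.02, 0] [array([-34.,  30., 107.,  53.,  87., -53.]), array([-34.,  36., 107.,  54.,  84., -57.])]
15 [0.42, 0.03, 0] [array([-31.,  26., 115.,  56.,  84., -55.]), array([-31.,  32., 115.,  56.,  80., -59.])]
15 [0.45, 0.05, 0] [array([-27.,  27., 112.,  59.,  82., -52.]), array([-27.,  33., 112.,  59.,  79., -57.])]
18 [0.45, -0.02, 0] [array([-35.,  32., 107.,  55.,  89., -54.]), array([-35.,  37., 107.,  55.,  86., -58.])]
18 [0.42, 0.03, 0] [array([-32.,  27., 115.,  57.,  86., -56.]), array([-32.,  34., 114.,  58.,  83., -61.])]
18 [0.45, 0.05, 0] [array([-28.,  29., 112.,  60.,  84., -54.]), array([-28.,  35., 112.,  61.,  81., -58.])]
20 [0.45, -0.02, 0] [array([-35.,  33., 107.,  56.,  91., -55.]), array([-35.,  38., 106.,  56.,  88., -59.])]
20 [0.42, 0.03, 0] [array([-32.,  29., 115.,  58.,  87., -57.]), array([-32.,  35., 114.,  58.,  84., -62.])]
20 [0.45, 0.05, 0] [array([-28.,  30., 112.,  61.,  85., -55.]), array([-28.,  36., 111.,  62.,  83., -59.])]
22 [0.45, -0.02, 0] [array([-36.,  34., 107.,  56.,  92., -56.]), array([-36.,  39., 106.,  56.,  89., -60.])]
22 [0.42, 0.03, 0] [array([-33.,  30., 114.,  59.,  88., -58.]), array([-33.,  36., 114.,  59.,  85., -63.])]
22 [0.45, 0.05, 0] [array([-28.,  31., 112.,  62.,  87., -56.]), array([-28.,  37., 111.,  62.,  84., -60.])]
```

The fit over both cameras agrees: the owl slipped to a tilt of 20.4° and an 11 mm offset. I turn the tool 20° further, slowly, over clearer glass, and check again.

```bash
cat >> h.py <<'E'
S1=np.array([.48,.06,0])
a_=np.radians(90-41+20.4);B2=np.sin(a_)*d2-np.cos(a_)*Z
E
python3 - <<'E'
from h import *
print(r.inverse_kinematics(*pose(S1+[0,0,.079],f2,B2)))
r.move_straight(*pose(S1+[0,0,.12],f2,B2),feed=.08); r.pause(.2)
r.move_straight(pose(S1+[0,0,.092],f2,B2)[0],feed=.06);r.pause(.2)
print(r.current_width(),r.current_ft_force(),r.current_t())
s=r.camera("scene")[:,:,::-1];w=r.camera("wrist")[:,:,::-1]
g=S1+[0,0,.092]+[0,0,-.004]-.010*d2; c=proj(cam("scene"),[g])[0].astype(int);print(c)
x0,y0=c-[40,40]
a=cv2.resize(s[y0:y0+85,x0:x0+75],(450,510),interpolation=2)
b=cv2.resize(w[190:275,290:348],(348,510),interpolation=2)
cv2.imwrite("pics/up3.png",cv2.hconcat([a,b])); o=g-.075*Z;print(x0,y0)
print(((proj(cam("scene"),[o+.025*f2-.03*d2,o+.025*f2+.03*d2])-[x0,y0])*6).round())
E
```

```text
[-25.4341248   37.48465963 107.59618129  63.70637743  82.9825887
 -56.75293018]
0.046341659752649936 [ 0.81957368 -0.42499019 -2.69353655] 11.5333
[386 192]
346 152
[[154. 459.]
 [324. 454.]]
```

View pics/up3.png

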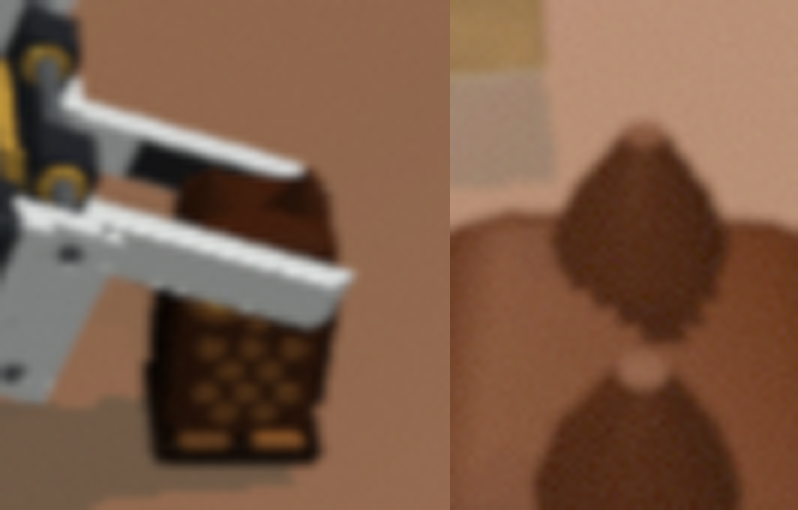

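Now the owl hangs upright: the base edge is level at (155,462)–(318,460) and the prediction was (154,459)–(324,454). I lower it with force sensing and let go.

```bash
python3 - <<'E'
from h import *
F0=r.current_ft_force(); z=.092-.009
p=pose(S1,f2,B2)[0]
r.move_straight(p+[0,0,z],feed=.05)
while z>.070:
    z-=.001; r.move_straight(p+[0,0,z],feed=.03)
    F=r.current_ft_force()-F0
    if F[2]>4: break
print("contact",z,F)
r.pause(.1); r.grip(.062); r.pause(.2); print(r.current_ft_force()-F0)
r.grip(.09)
r.move_straight(r.current_tcp_pos()-.12*B2,feed=.15)
r.move_straight(r.current_tcp_pos()+[0,0,.12],feed=.25)
r.move_ptp([.38,.05,.36],down(90)); r.pause(.15)
print(r.current_t())
c=cam("wrist");w=r.camera("wrist")[:,:,::-1];s=r.camera("scene")[:,:,::-1]
import pickle;pickle.dump(c,open("w2.pkl","wb"));cv2.imwrite("w2raw.png",w)
print(proj(c,[S1+[0,0,.112],S1]))
q=proj(cam("scene"),[S1+[0,0,.05]])[0].astype(int);x0,y0=q-[40,40]
w=cv2.rotate(w,cv2.ROTATE_180); u=639-proj(c,[S1+[0,0,.08]])[0];u=np.array([u[0],399-(639-u[0])*0-proj(c,[S1+[0,0,.08]])[0][1]]).astype(int)
X,Y=max(u[0]-50,0),max(u[1]-60,0);print("crop",X,Y,x0,y0)
cv2.imwrite("pics/st.png",cv2.hconcat([cv2.resize(s[y0:y0+85,x0:x0+60],(300,425),interpolation=2),cv2.resize(w[Y:Y+85,X:X+100],(500,425),interpolation=2)]))
E
```

```text
contact 0.082 [-8.27204858 -4.28176823 18.1605858 ]
[0.24432056 0.13898566 2.58979821]
16.2667
[[332.45086798 326.18866448]
 [328.96634817 266.84654448]]
crop 257 33 350 166
```

View pics/st.png

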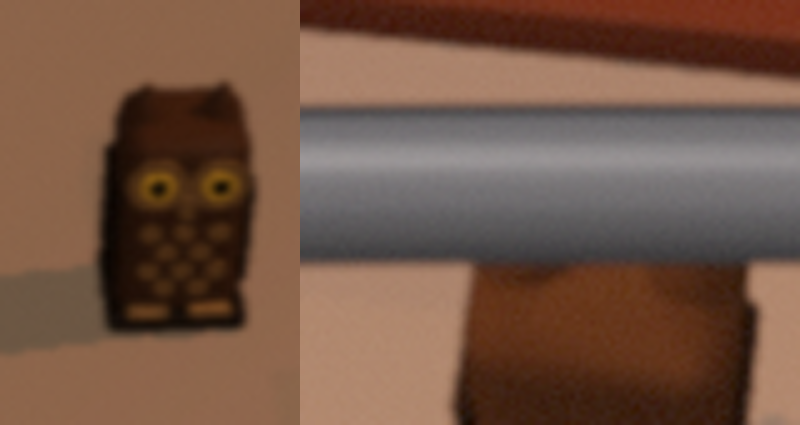

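The owl stands free on the glass with its face to the class. One look from above gives its precise yaw and position.

```bash
python3 - <<'E'
from h import *
import pickle
print(back(cam("scene"),np.array([[108,328],[242,326]])/5+[350,166],0).round(4))
r.move_ptp([.50,.05,.37],down(90)); r.pause(.15)
c=cam("wrist");w=r.camera("wrist")[:,:,::-1];pickle.dump(c,open("w3.pkl","wb"))
w=cv2.rotate(w,cv2.ROTATE_180); q=proj(c,[S1+[0,0,.06]])[0]; X,Y=(int(639-q[0])-65,int(399-q[1])-50); print(X,Y,r.current_t())
cv2.imwrite("pics/st2.png",cv2.resize(w[Y:Y+100,X:X+130],(780,600),interpolation=2))
E
```

```text
[[0.4953 0.0188 0.    ]
 [0.504  0.0754 0.    ]]
243 169 17.1167
```

View pics/st2.png

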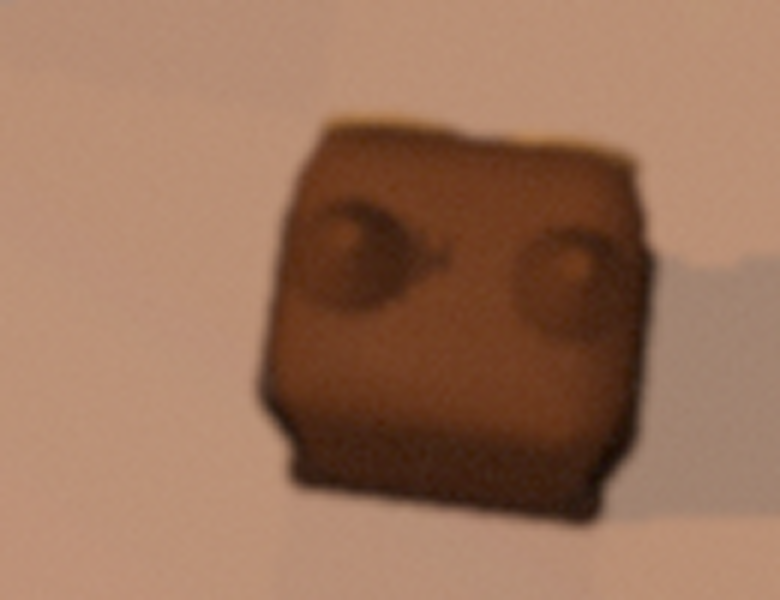

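```bash
python3 - <<'E'
from h import *
import pickle
c=pickle.load(open("w3.pkl","rb"))
def M(l,z):
    l=(np.array(l,float)+.5)/6-.5+[243,169]; return back(c,np.c_[639-l[:,0],399-l[:,1]],z)[:,:2]
for n,l,z in(("base",[[293,487],[592,524]],.0),("ears",[[345,238],[580,267]],.112),("backtop",[[305,415],[600,448]],.09),("face",[[325,125],[635,160]],.094)):
    p=M(l,z);e=p[0]-p[1];print(n,p.round(4),"len",np.linalg.norm(e).round(4),"mid",p.mean(0).round(4),"yaw",np.degrees(np.arctan2(e[1],e[0])).round(1)-90)
E
```

```text
base [[0.4569 0.0814]
 [0.4499 0.0245]] len 0.0573 mid [0.4534 0.053 ] yaw -7.0
ears [[0.4786 0.0652]
 [0.4746 0.0337]] len 0.0318 mid [0.4766 0.0495] yaw -7.200000000000003
backtop [[0.4579 0.0719]
 [0.4531 0.0298]] len 0.0424 mid [0.4555 0.0509] yaw -6.400000000000006
face [[0.5    0.0696]
 [0.4947 0.0241]] len 0.0458 mid [0.4973 0.0468] yaw -6.700000000000003
```

```bash
cat >> h.py <<'E'
O1=np.array([.4775,.0496,0]); P1=P0+.001*f2
E
python3 - <<'E'
from h import *
import pickle
g=lambda X,h:pose(X+[0,0,h],f2,-Z)
r.move_ptp(*g(O1,.16)); r.move_straight(g(O1,.075)[0],feed=.12); F0=r.current_ft_force()
r.grip(.04); r.pause(.2); print(r.current_width(),r.current_ft_force()-F0)
r.move_straight(g(O1,.215)[0],feed=.15); r.move_straight(g(P1,.197)[0],feed=.18)
r.move_straight(g(P1,.105)[0],feed=.1); r.pause(.2); print(r.current_width(),r.current_ft_force()-F0,r.current_t())
c=cam("wrist");w=r.camera("wrist")[:,:,::-1];s=r.camera("scene")[:,:,::-1]
q=proj(cam("scene"),[P1+[0,0,.04]])[0].astype(int);x0,y0=q-[65,60];print(x0,y0)
pp=[P0+i*.025*f2+j*.03*d2 for i in(1,-1) for j in(-1,1)];oo=[x+[0,0,.012]+.001*f2 for x in pp]
print("patch",((proj(cam("scene"),pp)-[x0,y0])*4).round(),"owl base",((proj(cam("scene"),oo)-[x0,y0])*4).round())
cv2.imwrite("pics/pl.png",cv2.resize(s[y0:y0+100,x0:x0+130],(520,400),interpolation=2))
E
```

```text
0.04586011332935448 [-1.86682804  0.00366963  0.81262594]
0.04585659340919395 [ 0.08496355  0.36057019 -3.47130435] 23.9667
316 210
patch [[194. 350.]
 [332. 345.]
 [184. 262.]
 [315. 258.]] owl base [[195. 334.]
 [335. 329.]
 [185. 246.]
 [317. 242.]]
```

View pics/pl.png

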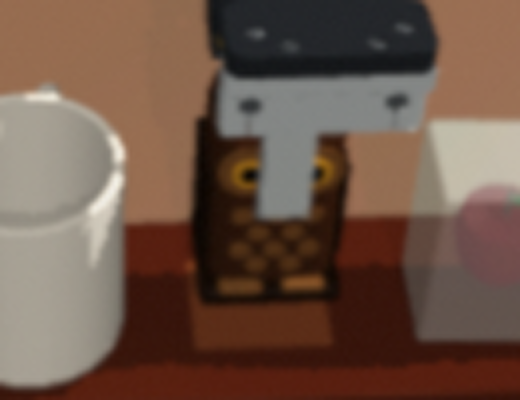

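```bash
python3 - <<'E'
from h import *
for h in(.030,.035):print(((proj(cam("scene"),[P1+[0,0,h]+.025*f2+j*.03*d2 for j in(-1,1)])-[316,210])*4).round())
E
```

```text
[[197. 306.]
 [339. 301.]]
[[197. 298.]
 [340. 293.]]
```

The base edge at (200,301)–(335,297) fits the expected 30 mm above the patch and is centred sideways on it. I lower it softly and let go.

```bash
python3 - <<'E'
from h import *
F0=r.current_ft_force(); p=pose(P1+.0007*f2,f2,-Z)[0]; h=.081
r.move_straight(p+[0,0,h],feed=.06); r.pause(.1); F=F0*0
while h>.070:
    h-=.0007; r.move_straight(p+[0,0,h],feed=.02); F=r.current_ft_force()-F0
    if F[2]>2.5: break
print("contact",h,F)
r.grip(.060); r.pause(.1); r.grip(.074)
r.move_straight(p+[0,0,.18],feed=.15)
r.move_straight(p+[-.1,0,.25],feed=.3)
r.move_ptp([.30,.30,.40],down(0));r.pause(.2)
print(r.current_t())
s=r.camera("scene")[:,:,::-1];t=r.camera("top")[:,:,::-1]
pp=[P0+i*.025*f2+j*.03*d2 for i in(1,-1) for j in(-1,1)]
print(((proj(cam("scene"),pp)-[276,190])*4).round().tolist())
a=cv2.resize(s[190:320,276:376+40],(560,520),interpolation=2)
b=cv2.resize(t[60:190,265:325],(240,520),interpolation=2)
cv2.imwrite("pics/end.png",cv2.hconcat([a,b])); print(((proj(cam("top"),pp)-[265,60])*4+[560,0]).round().tolist())
E
```

```text
contact 0.07469999999999995 [-2.48920779  1.41024761  3.44099302]
31.0667
[[354.0, 430.0], [492.0, 425.0], [344.0, 342.0], [475.0, 338.0]]
[[743.0, 97.0], [647.0, 85.0], [733.0, 176.0], [637.0, 165.0]]
```

View pics/end.png

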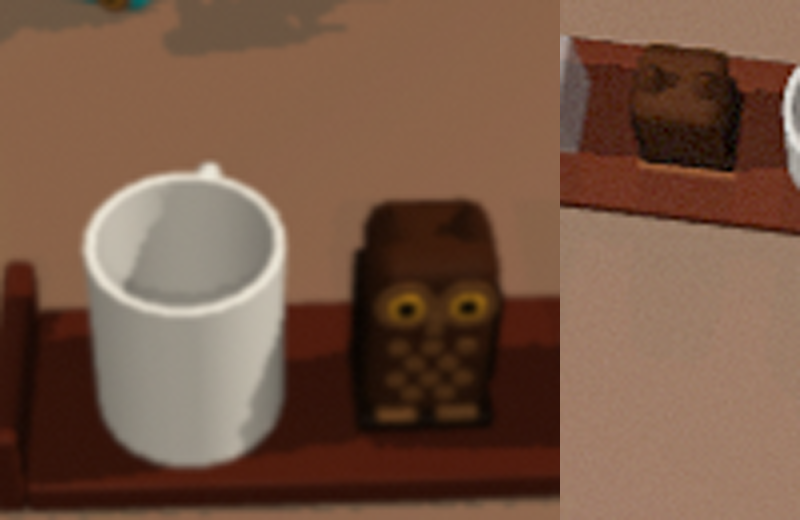

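```bash
python3 - <<'E'
import cv2
b=cv2.imread("pics/end.png")
for u in (660,690,720): print(u,[(v,*b[v,u,::-1].tolist()) for v in range(148,190,4)])
E
```

```text
660 [(148, 46, 28, 14), (152, 43, 24, 17), (156, 43, 24, 15), (160, 19, 9, 6), (164, 104, 60, 37), (168, 149, 89, 52), (172, 115, 59, 34), (176, 105, 46, 30), (180, 106, 51, 33), (184, 105, 48, 30), (188, 104, 47, 30)]
690 [(148, 47, 32, 24), (152, 46, 29, 24), (156, 41, 21, 10), (160, 36, 16, 2), (164, 28, 12, 8), (168, 114, 69, 46), (172, 147, 88, 52), (176, 118, 64, 44), (180, 104, 45, 28), (184, 109, 52, 37), (188, 106, 49, 33)]
720 [(148, 44, 29, 25), (152, 47, 28, 16), (156, 42, 23, 11), (160, 43, 26, 13), (164, 34, 17, 7), (168, 28, 12, 7), (172, 112, 67, 42), (176, 143, 83, 54), (180, 114, 58, 37), (184, 104, 47, 27), (188, 104, 49, 32)]
```

```bash
python3 -c "
from workcell import r
r.job_done();print(r.current_t())"
```

```text
the job is handed in; nothing more can be done
the job is handed in; nothing more can be done
```

The brown owl stands upright in its empty place in the row, square with the ledge and facing the class. I handed the job in at about 31 s of the 48 s allowed; no verdict was reported.

- **Standing it up:** I took the lying owl across breast and back, leaning 41° instead of 45° because joint 4's range stops short of that. It slipped about 20° in the grip while turning. I measured that in two cameras, turned the tool 20° further, set it upright on the glass and let go. Contact force there rose to about 18 N along z, under the 60 N limit.
- **Placing it:** I took it again from straight above and set it on the patch, with about 3.4 N along z at contact.
- **Last checks:**
  - In the scene camera the front of the base lines up with the patch to about 1 mm.
  - The top camera disagrees slightly: an even strip of patch, about 3–4 mm, shows behind the base. The owl probably sits 2–4 mm towards the class, and I left it there.
  - Neither picture shows a tilt or a turn.
  - The mug looked in place. I did not measure the other things on the desk again.

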